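# Line a slate tile up on the marking-out board

## Robot

A 7-joint arm with a two-finger parallel gripper is mounted at the origin on the work surface. World frame = base frame: x ahead of the robot, y to its left, z up, the work surface at z = 0. Lengths are in m, angles in rad, forces in N, time in s.
With the tool pointing down it reaches from about 0.4 to 0.85 m from the base axis. Payload 4.5 kg.
Tool frame: the origin (TCP) lies at the very end of the fingers, on their centre line; the grasp point (between the pads) lies behind it (r.grip_depth is the z of the grasp point in the tool frame, in m); z points along the fingers, y is the direction in which the jaws open and shut (so a half turn about z gives the same grasp; the last joint's range is limited). The gripper opens to 88 mm and grips with 3 to 60 N. Pads are 18 mm wide; open, the fingers measure 123 mm over their backs; the gripper's body (75 mm by 187 mm) begins 45 mm behind the grasp point.
Start: joints at [-1.154, 0.689, -0.195, 1.565, 0.157, 0.902, -0.215], TCP at [0.233, 0.58, 0.239] pointing down, gripper open.
Joint ranges: [-3.01, 3.01], [-0.46, 2.08], [-1.47, 1.51], [0.13, 2.56], [-1, 4.14], [0.04, 2.09], [-2.66, 2.66]. Speed limits (rad/s): [2.57, 2.57, 3.14, 3.14, 3.14, 3.14, 3.14].

## Interface

Orientations are given as a unit quaternion [x, y, z, w].
In Python, from plant import sensors, cams, r gives the robot as it stands. The module is installed in compiled form; this text tells all that it offers.
- The arm moves only by the tool drive_tool, never from a script. Its argument "series" is a list that holds one entry, the list of rows, each a list of 5 numbers: the shift along the world's x, y, z in mm, then the turn about the world's z in rad, then the finger opening in mm, from 0 to 88.1. A call has 1 to 10 rows; each row shifts and turns the commanded pose from where the row before left it; what a row does not reach is not made up. A row lasts 1/10 s, in which the tool goes at most 50 mm and 8.59 degrees, less where a joint would pass 70% of its speed; a pose out of reach is approached as far as the arm can. A call with a gripper value outside its range is refused whole. The fingers move at their own pace and stop on an object; "force" is the grip in N (left out, the last holds). Time passes only in rows, so rows that do not move let the fingers close. It gives the time, the measured TCP pose, the force and the opening at its end, in the units of the state.
- sensors.get_state(): the state, without advancing time (a new reading comes with each control period).
- cams.snapshot(name): name is "scene" or "top" or "wrist"; returns the picture (480x640x3 uint8, blue, green, red); there is no depth.
- cams.camera_model(name): a dict with "fx", "fy", "cx", "cy" (pixels), "distortion" ([k1, k2, p1, p2, k3] as OpenCV has them; the pictures are not rectified), "camera_from_world" (4x4, takes a point from world to camera coordinates). Camera axes: x right, y down, z forward; pixel columns grow to the right and rows downward; lengths in m; the calibration is good to about 2 mm. A picture is of the moment at which its call begins: read the wrist's pose just before it. camera_model takes no time and is no camera call; for the wrist camera it gives the pose at the moment of the call.
- r.finish_job(): hands the job in, once; it reports no verdict.
Trained networks look in the newest picture that a camera, given by its name, has taken for a name from the list of things; names that differ only in an ending like _2 or _b are one class to them, and where a whole thing is asked for, a point or a joint stands for the part that bears it (a point fixed in the world has none). Each returns a list of dicts, best first, with "confidence" (0 to 1); they miss things now and then, are a little off and sometimes report something else, mostly with a low value. They report only what shows in the picture. A call takes as long as a camera call.
- cams.trace(camera, name): "mask" (480x640 bool, what is visible of it) and "at" ([column, row] in pixels, amid what is visible of it).
- cams.mark_of(camera, name): "at" ([column, row] in pixels: a listed point, or the origin of a listed thing).
The state is a dict: "clock": time; "q": joint angles; "qd": joint speeds; "joint_torque": joint torques, N m; "tool_pos": TCP position; "eef_rot": TCP orientation; "contact_force": force on the tool from outside, world axes, zero at the start; "moment": the same for the moment, N m; "opening": opening from 0.0 (shut) to 1.0 (fully open).
Only numpy, scipy, OpenCV 4.12 (cv2) and the standard library are available. Lean on these libraries where they do the work, as an engineer would, in place of code of your own. Each camera call takes 0.05 s, during which the arm holds its last target.

## Task

Slowly push the slate tile away from you until its long side bears firmly but gently along the rail. Then, keeping it flat on the board and bearing on the rail, slide it along to the left until its leading short edge meets the scribed line, without overrunning it. Leave it there, flush to the rail, and do not disturb the things around it.

Things in the scene. Friction and masses are not known exactly. Their poses are not given: they have to be found in the camera images.
- board: Fixed plywood board on the white table, 260 mm (x) by 420 mm (y), 12 mm thick, so the tile's underside is 12 mm above the table. Origin at its underside; it spans x -140 to +120 mm, y -210 to +210 mm. x points away from the robot to the rail on its far edge (rail's origin at x = +110 mm), y left along the rail, z up. May be turned by up to 0.3 rad.
- rail: Fixed wooden rail on the board's far edge, 420 mm long (its y), 12 mm high, its front clad with a clamped aluminium facing. Origin: its underside, on the board's top; axes parallel to the board's. The tile bears on the facing, whose face lies 10 to 24 mm before the origin (x = -10 to -24 mm), new each time and not measured: feel for it. Rigid; over 25 N between tile and rail is too hard.
- line: The scribed line: dark, 2 mm wide, straight across the board from its near edge to the rail, square to the rail, 90 to 130 mm left of the board's middle. Origin: on the line's centre, on the board's top; axes parallel to the board's (y along the rail, to the left). Only a mark: nothing stops the tile there.
- tile: Flat dark grey slate tile, loose on the board: 110 mm (its x) by 140 mm (its y), 20 mm thick, 0.6 to 0.9 kg; too wide to grasp, pushed at its edges. Thin pale border on top, two dark dots at the trailing end. Origin: centre of its underside; x to the rail side, y to the leading end. Starts skewed, clear of the rail, short of the line. Sliding it takes 2 to 10 N.
- tile_lead (a point): Middle of the tile's leading (left, +y) short edge at its underside, 70 mm from the tile's origin. This is the edge to bring to the line.
- tile_corner_lead (a point): Rail-side corner of the leading end, at the underside (tile frame x = +55, y = +70 mm).
- tile_corner_trail (a point): Rail-side corner of the trailing end, at the underside (tile frame x = +55, y = -70 mm).
- stone: Bystander: dark red painted stone, 60 mm across, 30 mm high, on the board beyond the line, at its near left corner. Origin: centre of its underside.
- brush_jar: Bystander: glass jar 80 mm across, 100 mm high, with brushes up to 215 mm high, on the table to the right. Origin: centre of its underside.
- turtle_stone: Bystander: orange-brown painted stone, 80 mm across, 40 mm high, on the table to the left. Origin: centre of its underside.

How it is judged:
By the outcome, as a careful person would: the job done as asked, in the order asked, and still so for the second after the job is handed in, with the robot touching nothing.
It also fails if it takes over 72 s, if anything falls off the work surface, if the arm or the gripper's body presses on something with over 40 N, if the wrist force passes 120 N, or if a joint passes its speed limit or range.

## Working session

There is one attempt and no reset: what is moved stays moved. The work goes in short steps, Python scripts to look and compute and a tool call to move; the robot and the scene stay as the last step left them, time stands still between calls to the robot, and variables do not carry over. Pictures are saved under pics/ and viewed, and the job is handed in when it is done.

Besides the shell and the picture viewer there is one more tool, called after "Request:" as name(argument=value, ...), one argument or row to a line, values as JSON. drive_tool: Moves the arm, as the interface text tells. Its arguments: {"type":"object","properties":{"series":{"type":"array","items":{"type":"array","items":{"type":"array","items":{"type":"number"}}}},"force":{"type":"number"}},"required":["series"]}

```bash
mkdir -p pics
python3 - <<'E'
from plant import sensors,cams,r
import cv2
s=sensors.get_state();print(s,r.grip_depth)
for n in["scene","top"]:
    im=cams.snapshot(n);cv2.imwrite(f"pics/a_{n}.png",im)
    m=cams.camera_model(n);print(n,m)
    for t in["tile","tile_lead","tile_corner_lead","tile_corner_trail","line","rail","board","stone","brush_jar","turtle_stone"]:
        print(t,[(round(d["confidence"],2),d["at"]) for d in cams.mark_of(n,t)[:2]])
E
```

```text
{'clock': 0.0, 'q': array([-1.15422723,  0.69000317, -0.19449135,  1.56636383,  0.15730321,
        0.90253183, -0.21508335]), 'qd': array([-1.13596889e-03,  1.35328106e-04,  5.06872771e-05, -5.83116854e-04,
        5.79594234e-04,  1.82855636e-05,  6.76223028e-04]), 'joint_torque': array([-4.80202671e-04, -5.27578318e+01, -1.26729213e+00, -1.53432173e+01,
       -5.26104087e-02,  6.38855170e-03,  1.61770677e-04]), 'tool_pos': array([0.23324738, 0.57913658, 0.23789224]), 'eef_rot': array([ 1.90175051e-01,  9.81749730e-01, -9.51963095e-04, -1.03219949e-04]), 'contact_force': array([0.42534617, 0.87397893, 0.64379645]), 'moment': array([-0.01958964, -0.02379608,  0.01801131]), 'opening': 0.9996681917291266} -0.0187
scene {'fx': 531.2101240630776, 'fy': 531.2101240630776, 'cx': 316.4661468341739, 'cy': 235.3823328251649, 'distortion': array([0.02243145, 0.        , 0.        , 0.        , 0.        ]), 'camera_from_world': array([[ 0.88784116,  0.46012112, -0.00516078, -0.47595891],
       [ 0.36855029, -0.71777357, -0.59073834, -0.18667492],
       [-0.27551546,  0.5225798 , -0.8068466
[... 576 characters left out ...]
 0.        ,  0.        ,  0.        ]), 'camera_from_world': array([[ 0.02854081, -0.99948825,  0.01444517, -0.03249511],
       [-0.98975019, -0.03027977, -0.13956254,  0.52729704],
       [ 0.13992852, -0.01031388, -0.99010789,  0.99163033],
       [ 0.        ,  0.        ,  0.        ,  1.        ]])}
tile [(0.6, [360.8, 236.3])]
tile_lead [(0.9, [327.3, 232.8])]
tile_corner_lead [(0.84, [325.8, 206.7]), (0.55, [506.4, 335.5])]
tile_corner_trail []
line [(0.43, [249.0, 295.7]), (0.41, [277.0, 243.8])]
rail [(0.81, [315.0, 192.5])]
board [(0.91, [327.3, 238.5])]
stone [(0.61, [250.0, 293.4])]
brush_jar [(0.82, [510.1, 338.7]), (0.48, [325.7, 240.6])]
turtle_stone [(0.88, [118.3, 324.0])]
```

View pics/a_scene.png

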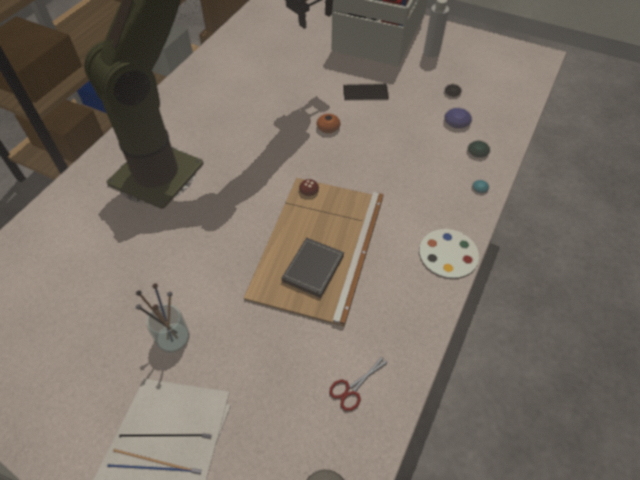

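View pics/a_top.png

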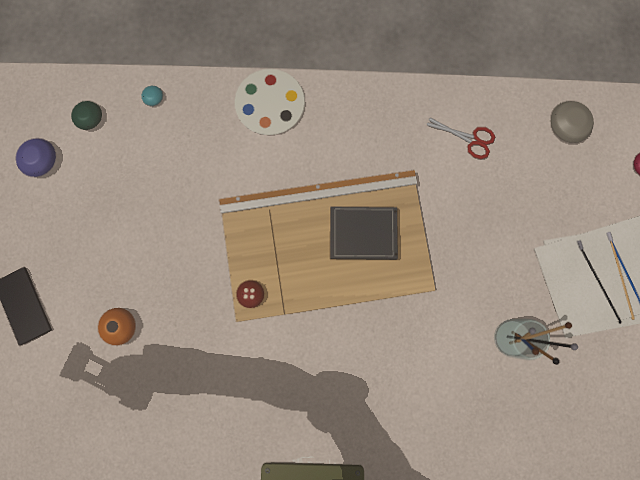

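The scene shows the tile around (312,266), right of the line. In the top view the board spans (220,200) to (436,290), the line runs from (270,210) to (284,313), the tile is at (365,233), the stone at (250,293) and the jar at (520,338). Next I'll measure them.

```bash
cat > h.py <<'E'
import numpy as np,cv2
def px2w(m,uv,z):
    K=np.array([[m["fx"],0,m["cx"]],[0,m["fy"],m["cy"]],[0,0,1]])
    p=cv2.undistortPoints(np.array(uv,float).reshape(-1,1,2),K,m["distortion"]).reshape(-1,2)
    T=m["camera_from_world"];R=T[:3,:3];c=-R.T@T[:3,3]
    d=np.c_[p,np.ones(len(p))]@R
    return c+d*((z-c[2])/d[:,2])[:,None]
def w2px(m,P):
    K=np.array([[m["fx"],0,m["cx"]],[0,m["fy"],m["cy"]],[0,0,1]])
    T=m["camera_from_world"]
    return cv2.projectPoints(np.array(P,float).reshape(-1,1,3),cv2.Rodrigues(T[:3,:3])[0],T[:3,3],K,m["distortion"])[0].reshape(-1,2)
E
python3 - <<'E'
from plant import sensors,cams,r
import cv2,numpy as np
from h import *
im=cams.snapshot("top");m=cams.camera_model("top")
for t in["tile","board","rail","line"]:
    for d in cams.trace("top",t)[:1]:
        mk=d["mask"].astype(np.uint8);c=max(cv2.findContours(mk,0,2)[0],key=cv2.contourArea)
        rr=cv2.minAreaRect(c);b=cv2.boxPoints(rr)
        z={"tile":.032,"board":.012,"rail":.024,"line":.012}[t]
        w=px2w(m,b,z);print(t,d["confidence"],b.round(1).tolist(),"\n",w.round(4)[:,:2].tolist())
c=cv2.resize(im[160:330,205:445],None,fx=3.3,fy=3.3,interpolation=cv2.INTER_CUBIC);cv2.imwrite("pics/b.png",c)
E
```

```text
tile 0.6 [[330.0, 206.0], [397.0, 206.0], [397.0, 259.0], [330.0, 259.0]] 
 [[0.6255, -0.021], [0.63, -0.1611], [0.5183, -0.162], [0.5142, -0.0241]]
board 0.74 [[218.10000610351562, 212.8000030517578], [419.6000061035156, 182.3000030517578], [436.20001220703125, 291.70001220703125], [234.6999969482422, 322.20001220703125]] 
 [[0.6082, 0.2152], [0.6886, -0.2125], [0.4546, -0.2477], [0.3799, 0.1678]]
line 0.54 [[269.0, 213.0], [269.0, 213.0], [269.0, 210.0], [269.0, 210.0]] 
 [[0.6109, 0.1074], [0.6109, 0.1074], [0.6174, 0.1077], [0.6174, 0.1077]]
```

View pics/b.png

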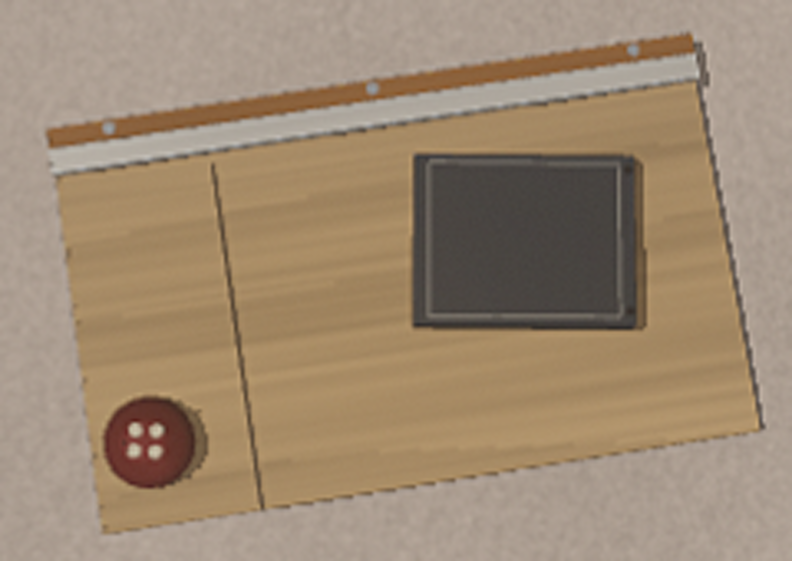

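The enlarged crop shows the facing's lower edge from (55,174) to (698,79), the line from (213,163) to (263,509), and the tile's top from (415,154) to (637,328). I'll convert these to world coordinates.

Run:
```python
from plant import sensors,cams,r
from h import *
m=cams.camera_model("top")
f=lambda L,z:px2w(m,np.array(L)/3.3+[205,160],z)[:,:2]
rail=f([(55,174),(698,79)],.024);line=f([(213,163),(263,509)],.012);nb=f([(105,532),(763,430)],.012)
tile=f([(415,154),(633,156),(637,327),(415,327)],.032)
lf=f([(57,180),(105,532)],.012);rt=f([(698,85),(763,430)],.012)
fr=f([(48,130),(693,35)],.024)
a=lambda v:np.degrees(np.arctan2(v[1],v[0]))
print("rail",rail,a(rail[0]-rail[1])-90,"railfar",a(fr[0]-fr[1])-90,"near",nb,a(nb[0]-nb[1])-90,"line",line,a(line[0]-line[1]),"left",a(lf[0]-lf[1]),"right",a(rt[0]-rt[1]))
print(tile,tile.mean(0),a(tile[0]-tile[1])-90,a(tile[0]-tile[3]),np.linalg.norm(tile[0]-tile[1]),np.linalg.norm(tile[0]-tile[3]))
th=np.radians(np.mean([a(rail[0]-rail[1])-90,a(nb[0]-nb[1])-90,a(fr[0]-fr[1])-90]))
ex=np.array([np.cos(th),np.sin(th)]);ey=np.array([-ex[1],ex[0]])
print(np.degrees(th));
for n,p in[("rail",rail),("far",fr),("near",nb),("line",line),("tile",tile),("left",lf),("right",rt)]:print(n,(p@ex).round(4),(p@ey).round(4))
```

```text
rail [[ 0.60587736  0.20520208]
 [ 0.68130613 -0.20349056]] 10.456901110313396 railfar 10.486989681772485 near [[ 0.38198691  0.16349506]
 [ 0.45762338 -0.24778746]] 10.42048352702372 line [[0.61877629 0.10661144]
 [0.3991926  0.06567016]] 10.561503202452798 left 10.847416427202141 right 10.660344750383146
[[ 0.62409335 -0.02266235]
 [ 0.62728676 -0.16069922]
 [ 0.51822155 -0.16413945]
 [ 0.51402804 -0.0256787 ]] [ 0.57090743 -0.09329493] 1.3252704587703334 1.5698029987477444 0.1380738065762621 0.11010663561897481
10.4547914397032
rail [0.6331 0.6331] [ 0.0919 -0.3237]
far [0.6622 0.6624] [ 0.0927 -0.3258]
near [0.4053 0.4051] [ 0.0915 -0.3267]
line [0.6278 0.4045] [-0.0074 -0.0079]
tile [0.6096 0.5877 0.4798 0.5008] [-0.1355 -0.2719 -0.2555 -0.1185]
left [0.6319 0.4053] [0.093  0.0915]
right [0.6321 0.4051] [-0.3259 -0.3267]
```

Request:
drive_tool(
  series=[
    [[27,-35,0,0.07,60],[27,-35,0,0.07,60],[27,-35,0,0.07,60],[27,-35,0,0.07,60],[27,-35,0,0.07,60],[27,-35,0,0.07,60],[27,-35,0,0.07,60],[27,-35,0,0.07,60],[3,-40,-10,0,60],[3,-40,-10,0,60]],
  ],
)

```text
clock: 2.35
tool_pos: [0.4566, 0.2182, 0.2187]
eef_rot: [-0.088, 0.996, 0.0, 0.001]
contact_force: [0.4, -0.7, -1.3]
opening: 0.682
```

Request:
drive_tool(
  series=[
    [[3,-42,-10,0,60],[3,-42,-10,0,60],[3,-42,-10,0,60],[3,-42,-10,0,60],[3,-42,-10,0,60],[3,-42,-10,0,60],[1,-42,-10,0,60],[1,-40,-10,0,60],[0,0,0,0,60],[0,0,0,0,60]],
  ],
)

```text
clock: 3.35
tool_pos: [0.4754, -0.1151, 0.1386]
eef_rot: [-0.087, 0.996, 0.0, 0.0]
contact_force: [0.1, 1.0, -0.6]
opening: 0.682
```

```bash
cat > st.py <<'E'
from plant import sensors
import numpy as np
def st():
    s=sensors.get_state();th=np.radians(10.455);ex=np.array([np.cos(th),np.sin(th)]);ey=np.array([-ex[1],ex[0]])
    p=s["tool_pos"];f=s["contact_force"];x,y,z,w=s["eef_rot"]
    yaw=np.degrees(np.arctan2(1-2*(x*x+z*z),2*(x*y-z*w)))
    print("t%.2f xyz"%s["clock"],p.round(4),"u%.4f v%.4f"%(p[:2]@ex,p[:2]@ey),"yaw_y%.2f"%yaw,"F u%.1f v%.1f z%.1f"%(f[:2]@ex,f[:2]@ey,f[2]),"Mz%.2f"%s["moment"][2],"op%.3f"%s["opening"],"q",s["q"].round(2))
if __name__=="__main__":st()
E
python3 st.py
```

```text
t3.35 xyz [ 0.4754 -0.1151  0.1386] u0.4467 v-0.1995 yaw_y99.99 F u0.2 v1.0 z-0.6 Mz0.04 op0.682 q [ 0.37  0.7  -0.37  2.06  0.53  0.47  1.35]
```

Request:
drive_tool(
  series=[
    [[-7,2,-20,0.008,60],[0,0,-25,0,60],[0,0,-25,0,60],[0,0,-20,0,60],[0,0,-12,0,60],[0,0,-8,0,60],[0,0,-6,0,60],[0,0,-4,0,60],[0,0,0,0,60],[0,0,0,0,60]],
  ],
)

```text
clock: 4.35
tool_pos: [0.4687, -0.1122, 0.0191]
eef_rot: [-0.092, 0.996, 0.0, 0.0]
contact_force: [-0.7, -0.9, 1.1]
opening: 0.677
```

Run:
```python
from st import st;st()
from plant import cams
import cv2
for n in["top","wrist"]:cv2.imwrite(f"pics/c_{n}.png",cams.snapshot(n))
```

```text
t4.35 xyz [ 0.4687 -0.1122  0.0191] u0.4405 v-0.1954 yaw_y100.61 F u-0.9 v-0.7 z1.1 Mz0.01 op0.677 q [ 0.2   0.92 -0.1   2.13  0.69  0.13  1.21]
```

View pics/c_wrist.png

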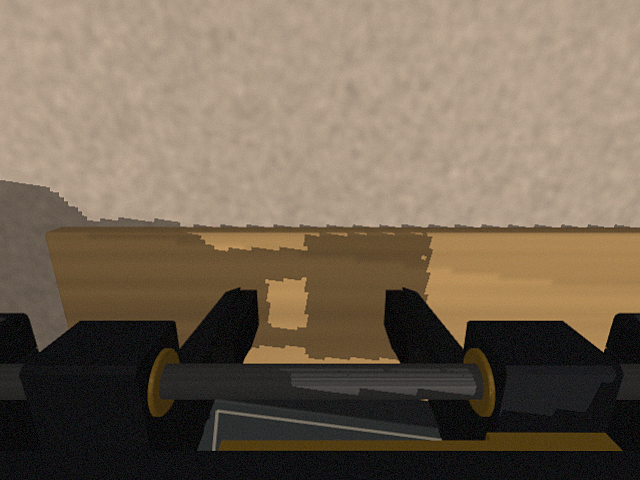

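View pics/c_top.png

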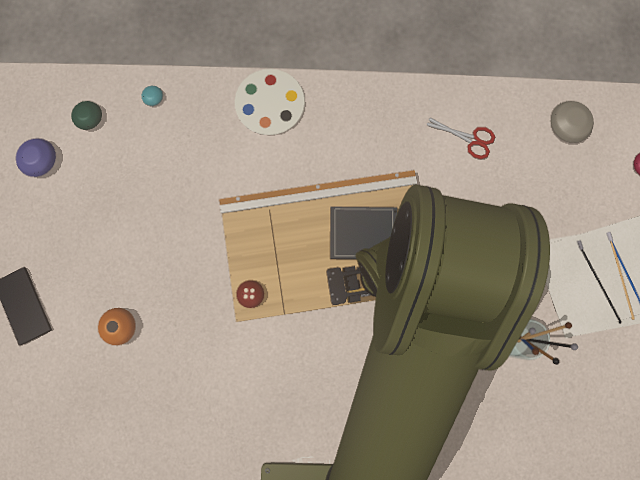

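Request:
drive_tool(
  series=[
    [[3.9,0.7,-1,0,60],[3.9,0.7,0,0,60],[3.9,0.7,0,0,60],[3.9,0.7,0,0,60],[3.9,0.7,0,0,60],[2,0.4,0,0,60],[2,0.4,0,0,60],[2,0.4,0,0,60],[2,0.4,0,0,60],[2,0.4,0,0,60]],
  ],
)

```text
clock: 5.45
tool_pos: [0.498, -0.1067, 0.0177]
eef_rot: [-0.093, 0.996, 0.0, -0.0]
contact_force: [-0.4, 0.1, 0.2]
opening: 0.682
```

Run:
```python
from st import st;st()
from plant import cams
import cv2
for n in["scene"]:cv2.imwrite(f"pics/d_{n}.png",cv2.resize(cams.snapshot(n)[100:360,80:440],None,fx=2.2,fy=2.2))
```

```text
t5.45 xyz [ 0.498  -0.1067  0.0177] u0.4704 v-0.1953 yaw_y100.62 F u-0.4 v0.2 z0.2 Mz-0.03 op0.682 q [ 0.22  0.93 -0.17  2.04  0.66  0.22  1.23]
```

View pics/d_scene.png

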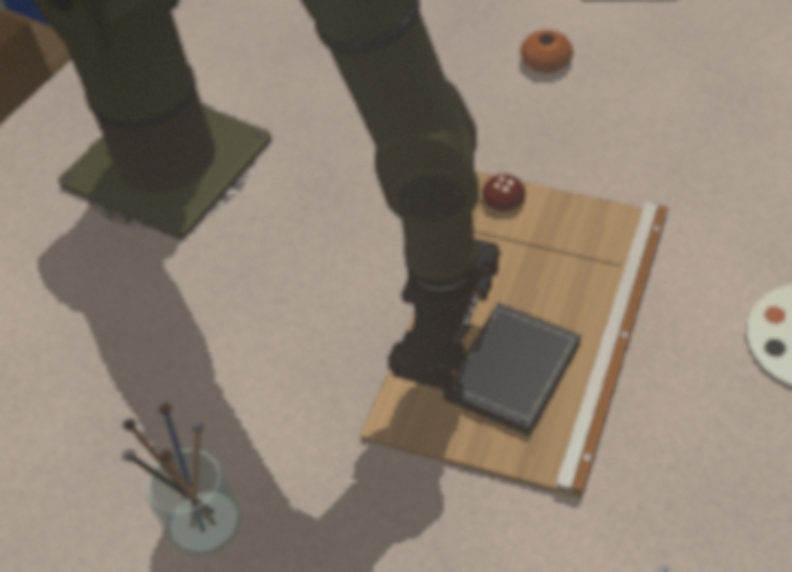

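The arm stands well clear of the jar at crop (195,500). The fingers are just short of the tile's near edge around (460,385).

Request:
drive_tool(
  series=[
    [[1,0.2,0,0,60],[1,0.2,0,0,60],[1,0.2,0,0,60],[1,0.2,0,0,60],[1,0.2,0,0,60],[1,0.2,0,0,60],[1,0.2,0,0,60],[1,0.2,0,0,60],[1,0.2,0,0,60],[1,0.2,0,0,60]],
  ],
)

```text
clock: 6.5
tool_pos: [0.5081, -0.1049, 0.0177]
eef_rot: [-0.092, 0.996, -0.0, 0.0]
contact_force: [-2.1, -1.6, 0.5]
opening: 0.68
```

Request:
drive_tool(
  series=[
    [[1,0.2,0,0,60],[1,0.2,0,0,60],[1,0.2,0,0,60],[1,0.2,0,0,60],[1,0.2,0,0,60],[1,0.2,0,0,60],[1,0.2,0,0,60],[1,0.2,0,0,60],[1,0.2,0,0,60],[1,0.2,0,0,60]],
  ],
)

```text
clock: 7.5
tool_pos: [0.518, -0.1027, 0.0177]
eef_rot: [-0.093, 0.996, 0.0, 0.0]
contact_force: [-2.6, -1.1, 0.5]
opening: 0.68
```

```bash
python3 st.py
```

```text
t7.50 xyz [ 0.518  -0.1027  0.0177] u0.4908 v-0.1950 yaw_y100.62 F u-2.8 v-0.7 z0.5 Mz-0.13 op0.680 q [ 0.23  0.94 -0.21  1.99  0.64  0.28  1.24]
```

Request:
drive_tool(
  series=[
    [[1,0.2,0,0,60],[1,0.2,0,0,60],[1,0.2,0,0,60],[1,0.2,0,0,60],[1,0.2,0,0,60],[1,0.2,0,0,60],[1,0.2,0,0,60],[1,0.2,0,0,60],[1,0.2,0,0,60],[1,0.2,0,0,60]],
  ],
)

```text
clock: 8.5
tool_pos: [0.528, -0.1007, 0.0177]
eef_rot: [-0.092, 0.996, 0.0, -0.0]
contact_force: [-2.4, -2.4, 0.3]
opening: 0.681
```

Run:
```python
from st import st;st()
from plant import cams
import cv2
im=cams.snapshot("scene")
for t in["tile_lead","tile_corner_lead","tile_corner_trail"]:print(t,[(d["confidence"],d["at"]) for d in cams.mark_of("scene",t)[:1]])
for n in["scene"]:cv2.imwrite(f"pics/e_{n}.png",cv2.resize(im[170:330,230:400],None,fx=3.5,fy=3.5))
```

```text
t8.50 xyz [ 0.528  -0.1007  0.0177] u0.5010 v-0.1949 yaw_y100.61 F u-2.8 v-1.9 z0.3 Mz-0.15 op0.681 q [ 0.24  0.94 -0.22  1.96  0.63  0.31  1.25]
tile_lead [(0.81, [330.2, 243.8])]
tile_corner_lead [(0.7, [349.2, 250.7])]
tile_corner_trail [(0.58, [332.1, 296.2])]
```

View pics/e_scene.png

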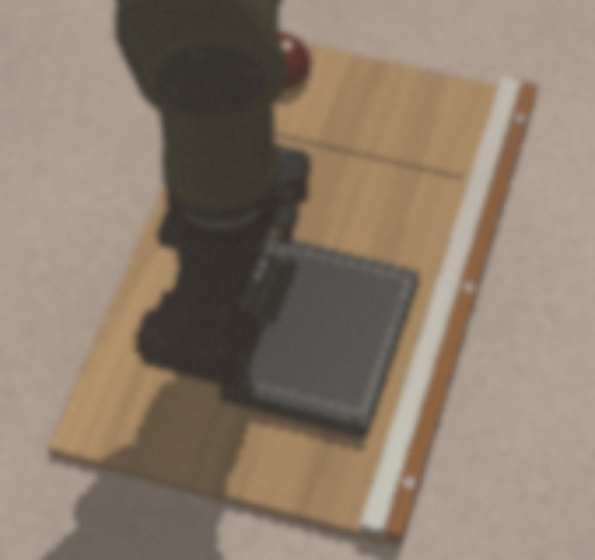

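The tile (crop 235–415, 240–435) is now almost parallel to the rail, with a small gap left on its right.

Request:
drive_tool(
  series=[
    [[1,0.2,0,0,60],[1,0.2,0,0,60],[1,0.2,0,0,60],[1,0.2,0,0,60],[1,0.2,0,0,60],[0.5,0.1,0,0,60],[0.5,0.1,0,0,60],[0.5,0.1,0,0,60],[0.5,0.1,0,0,60]],
  ],
)

```text
clock: 9.6
tool_pos: [0.5349, -0.0991, 0.0177]
eef_rot: [-0.093, 0.996, 0.0, -0.0]
contact_force: [-3.8, -0.3, 2.2]
opening: 0.684
```

Request:
drive_tool(
  series=[
    [[0.5,0.1,0,0,60],[0.5,0.1,0,0,60],[0.5,0.1,0,0,60],[0.5,0.1,0,0,60]],
  ],
)

```text
clock: 10.0
tool_pos: [0.537, -0.0988, 0.0177]
eef_rot: [-0.093, 0.996, 0.0, 0.0]
contact_force: [-3.7, 0.3, 1.5]
opening: 0.68
```

```bash
python3 st.py
```

```text
t10.00 xyz [ 0.537  -0.0988  0.0177] u0.5102 v-0.1946 yaw_y100.62 F u-3.6 v1.0 z1.5 Mz0.03 op0.680 q [ 0.24  0.95 -0.24  1.93  0.63  0.33  1.26]
```

Request:
drive_tool(
  series=[
    [[0.4,0.1,0,0,60],[0.4,0.1,0,0,60],[0.4,0.1,0,0,60],[0.4,0.1,0,0,60]],
  ],
)

```text
clock: 10.4
tool_pos: [0.5386, -0.0986, 0.0177]
eef_rot: [-0.092, 0.996, -0.0, 0.0]
contact_force: [-3.7, -0.7, 1.7]
opening: 0.683
```

Request:
drive_tool(
  series=[
    [[0.3,0.05,0,0,60],[0.3,0.05,0,0,60],[0.3,0.05,0,0,60]],
  ],
)

```text
clock: 10.7
tool_pos: [0.5395, -0.0984, 0.0177]
eef_rot: [-0.092, 0.996, 0.0, 0.0]
contact_force: [-3.6, -0.7, 0.1]
opening: 0.681
```

Request:
drive_tool(
  series=[
    [[0.3,0.05,0,0,60],[0.3,0.05,0,0,60],[0.3,0.05,0,0,60]],
  ],
)

```text
clock: 11.0
tool_pos: [0.5404, -0.0982, 0.0177]
eef_rot: [-0.092, 0.996, 0.0, 0.0]
contact_force: [-2.4, -0.8, 1.3]
opening: 0.683
```

Request:
drive_tool(
  series=[
    [[0.3,0.05,0,0,60],[0.3,0.05,0,0,60],[0.3,0.05,0,0,60]],
  ],
)

```text
clock: 11.3
tool_pos: [0.5413, -0.0981, 0.0177]
eef_rot: [-0.092, 0.996, 0.0, -0.0]
contact_force: [-3.1, -0.5, 0.0]
opening: 0.681
```

Request:
drive_tool(
  series=[
    [[0.3,0.05,0,0,60],[0.3,0.05,0,0,60],[0.3,0.05,0,0,60]],
  ],
)

```text
clock: 11.6
tool_pos: [0.5422, -0.0979, 0.0178]
eef_rot: [-0.093, 0.996, 0.0, 0.0]
contact_force: [-3.5, -0.0, 0.7]
opening: 0.682
```

Request:
drive_tool(
  series=[
    [[0.3,0.05,0,0,60],[0.3,0.05,0,0,60],[0.3,0.05,0,0,60]],
  ],
)

```text
clock: 11.9
tool_pos: [0.5423, -0.0979, 0.0177]
eef_rot: [-0.092, 0.996, -0.0, -0.001]
contact_force: [-5.5, 0.3, 2.6]
opening: 0.681
```

Run:
```python
from st import st;st()
from plant import cams
import cv2
im=cams.snapshot("scene")
for n in["scene"]:cv2.imwrite(f"pics/f_{n}.png",cv2.resize(im[170:330,230:400],None,fx=3.5,fy=3.5))
```

```text
t11.90 xyz [ 0.5423 -0.0979  0.0177] u0.5155 v-0.1946 yaw_y100.61 F u-5.4 v1.3 z2.6 Mz0.01 op0.681 q [ 0.24  0.95 -0.25  1.92  0.62  0.35  1.26]
```

View pics/f_scene.png

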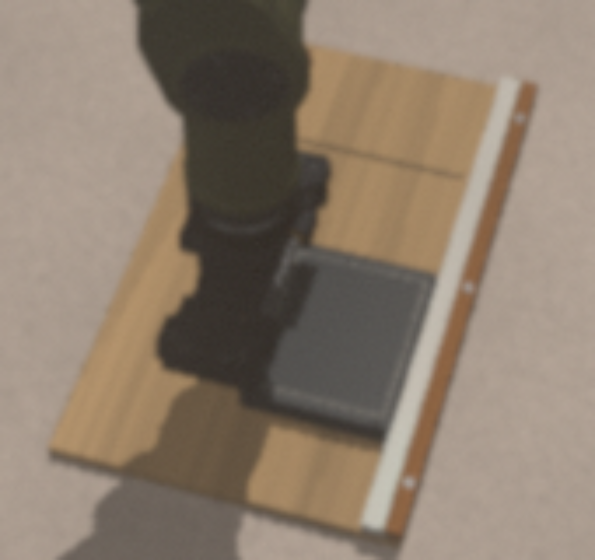

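Contact has been made: motion stopped at u = 0.5155 and the force is rising. The picture shows the tile's right side lying along the facing. I'll firm it up.

Request:
drive_tool(
  series=[
    [[0.4,0.07,0,0,60],[0.4,0.07,0,0,60]],
  ],
)

```text
clock: 12.15
tool_pos: [0.5423, -0.0978, 0.0177]
eef_rot: [-0.092, 0.996, -0.0, -0.001]
contact_force: [-6.7, -0.1, 4.4]
opening: 0.683
```

Request:
drive_tool(
  series=[
    [[0.4,0.07,0,0,60],[0.4,0.07,0,0,60]],
  ],
)

```text
clock: 12.35
tool_pos: [0.5423, -0.0978, 0.0177]
eef_rot: [-0.092, 0.996, -0.0, -0.002]
contact_force: [-7.7, -0.5, 5.0]
opening: 0.683
```

```bash
python3 st.py
```

```text
t12.35 xyz [ 0.5423 -0.0978  0.0177] u0.5156 v-0.1946 yaw_y100.61 F u-7.7 v0.9 z5.0 Mz0.07 op0.683 q [ 0.24  0.95 -0.25  1.91  0.62  0.36  1.26]
```

Request:
drive_tool(
  series=[
    [[0.5,0.09,0,0,60],[0.5,0.09,0,0,60],[0.5,0.09,0,0,60]],
  ],
)

```text
clock: 12.65
tool_pos: [0.5423, -0.0979, 0.0176]
eef_rot: [-0.092, 0.996, -0.001, -0.004]
contact_force: [-11.6, -1.1, 7.9]
opening: 0.68
```

Request:
drive_tool(
  series=[
    [[0.5,0.09,0,0,60],[0.5,0.09,0,0,60],[0,0,0,0,60]],
  ],
)

```text
clock: 12.95
tool_pos: [0.5423, -0.0979, 0.0175]
eef_rot: [-0.092, 0.996, -0.001, -0.005]
contact_force: [-10.8, -0.1, 7.6]
opening: 0.68
```

```bash
python3 st.py
```

```text
t12.95 xyz [ 0.5423 -0.0979  0.0175] u0.5156 v-0.1947 yaw_y100.59 F u-10.7 v1.8 z7.6 Mz0.06 op0.680 q [ 0.24  0.96 -0.25  1.91  0.62  0.36  1.26]
```

Firmly seated (about 11 N at the tool, about 3.5 N of that sliding friction). Next I back away, lift and look.

Request:
drive_tool(
  series=[
    [[-3,-0.5,0,0,60],[-5,-1,0,0,60],[-10,-2,0,0,60],[-10,-2,0,0,60],[-5,-1,20,0,0],[0,0,30,0,0],[0,0,30,0,0],[0,-30,20,0,0],[0,-40,0,0,0],[0,-40,0,0,0]],
  ],
)

```text
clock: 13.95
tool_pos: [0.5147, -0.2147, 0.1189]
eef_rot: [-0.093, 0.996, -0.001, 0.001]
contact_force: [0.0, -0.3, -1.2]
opening: 0.161
```

Run:
```python
from st import st;st()
from plant import cams
import cv2
from h import *
im=cams.snapshot("top")
cv2.imwrite("pics/g_top.png",cv2.resize(im[160:330,205:445],None,fx=3.3,fy=3.3,interpolation=2))
im=cams.snapshot("scene")
cv2.imwrite("pics/g_scene.png",cv2.resize(im[170:330,230:400],None,fx=3.5,fy=3.5,interpolation=2))
```

```text
t13.95 xyz [ 0.5147 -0.2147  0.1189] u0.4672 v-0.3045 yaw_y100.69 F u-0.0 v-0.2 z-1.2 Mz0.01 op0.161 q [ 0.56  0.8  -0.42  1.87  0.56  0.59  1.54]
```

View pics/g_top.png

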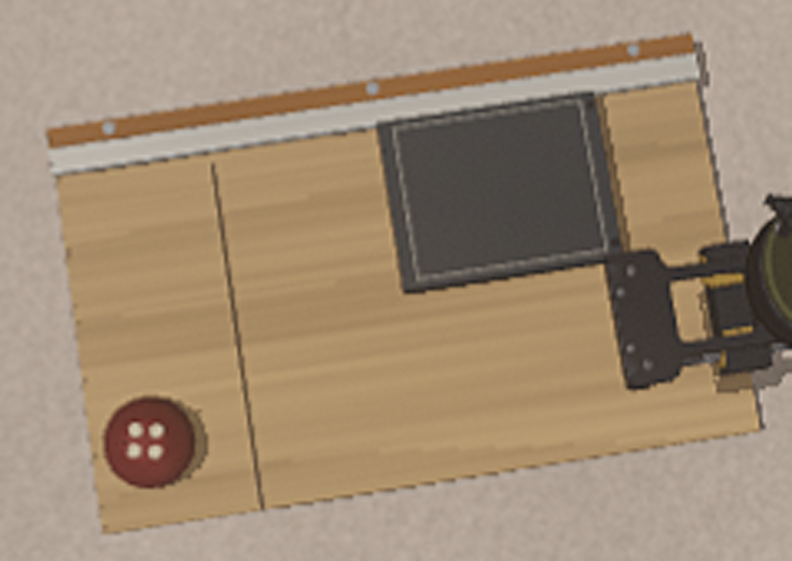

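View pics/g_scene.png

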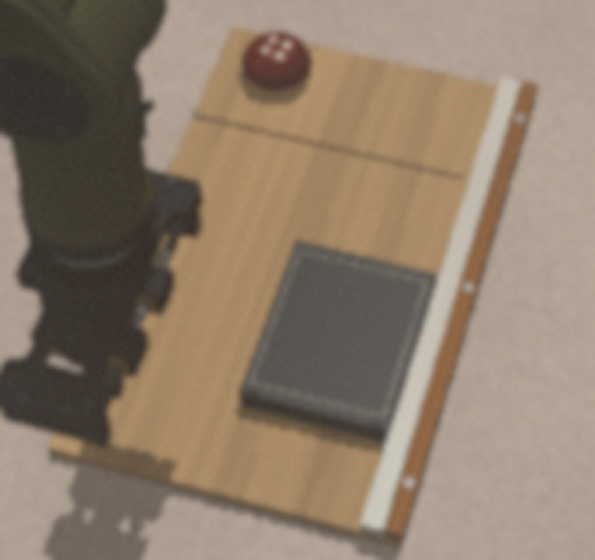

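The top view shows the tile flush against the facing: rail-side edge (378,125)–(590,94), near-lead corner (403,293). The stone and line haven't moved. Now the lead-to-line distance.

Run:
```python
from plant import cams
from h import *
import cv2
m=cams.camera_model("top")
f=lambda L,z:px2w(m,np.array(L)/3.3+[205,160],z)[:,:2]
th=np.radians(10.455);ex=np.array([np.cos(th),np.sin(th)]);ey=np.array([-ex[1],ex[0]])
t=f([(378,125),(593,94),(620,262),(403,293)],.032);print((t@ex).round(4),(t@ey).round(4))
ln=f([(213,163),(238,336),(263,509)],.012);print((ln@ey).round(4))
im=cams.snapshot("scene");m=cams.camera_model("scene")
f=lambda L,z:px2w(m,np.array(L)/3.5+[230,170],z)[:,:2]
l=f([(195,116),(328,145),(462,176)],.012);print("scene line",(l@ex).round(4),(l@ey).round(4))
t=f([(436,272),(297,242),(386,430)],.032);print((t@ex).round(4),(t@ey).round(4))
for t in["tile_lead","tile_corner_lead","tile_corner_trail","tile","line"]:
  for d in cams.mark_of("scene",t)[:1]:
    p=px2w(m,d["at"],.012)[0,:2];print(t,d["confidence"],(p@ex).round(4),(p@ey).round(4))
```

```text
[0.6317 0.6313 0.5219 0.5231] [-0.1153 -0.2536 -0.252  -0.1144]
[-0.0074 -0.0077 -0.0079]
scene line [0.4106 0.5211 0.6302] [-0.0103 -0.0083 -0.0079]
[0.6362 0.5298 0.6365] [-0.1162 -0.1196 -0.2562]
tile_lead 0.74 0.5552 -0.1273
tile_corner_lead 0.78 0.6436 -0.1067
tile_corner_trail 0.88 0.6345 -0.2585
tile 0.64 0.5884 -0.1806
line 0.62 0.5416 -0.0193
```

Request:
drive_tool(
  series=[
    [[32,7,0,-0.003,0],[32,7,0,0,0],[32.6,8,0,0,0],[0,0,-25,0,0],[0,0,-30,0,0],[0,0,-20,0,0],[0,0,-14,0,0],[0,0,-8,0,0],[0,0,-4,0,0],[0,0,0,0,0]],
  ],
)

```text
clock: 15.35
tool_pos: [0.611, -0.1913, 0.0169]
eef_rot: [-0.091, 0.996, 0.0, 0.0]
contact_force: [-1.1, -0.6, -0.1]
opening: 0.005
```

Run:
```python
from st import st;st()
from plant import cams
import cv2
im=cams.snapshot("top")
cv2.imwrite("pics/i_top.png",cv2.resize(im[160:330,205:445],None,fx=3.3,fy=3.3,interpolation=2))
im=cams.snapshot("scene")
cv2.imwrite("pics/i_scene.png",cv2.resize(im[170:330,230:400],None,fx=3.5,fy=3.5,interpolation=2))
```

```text
t15.35 xyz [ 0.611  -0.1913  0.0169] u0.5661 v-0.2990 yaw_y100.46 F u-1.2 v-0.4 z-0.1 Mz0.01 op0.005 q [ 0.43  1.03 -0.37  1.63  0.58  0.59  1.49]
```

View pics/i_top.png

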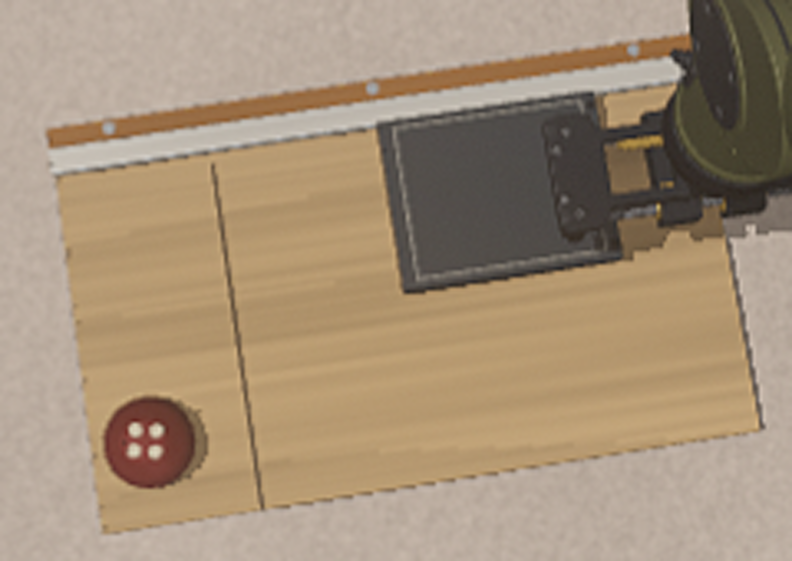

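View pics/i_scene.png

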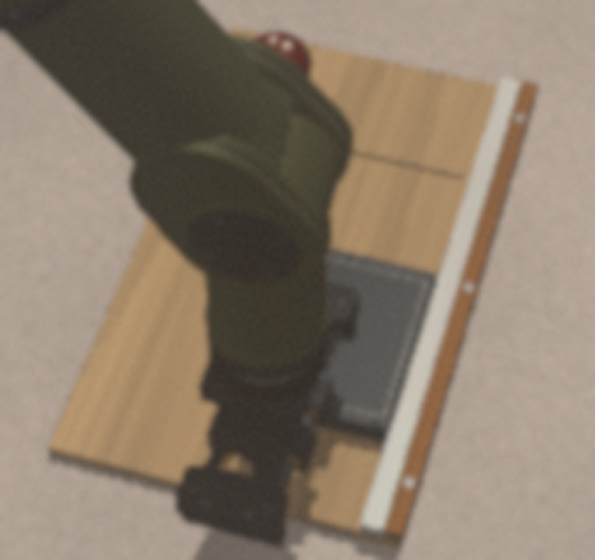

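The gripper is on the trailing side with its body above the tile; everything else is unchanged. I'll approach along the rail.

Request:
drive_tool(
  series=[
    [[-0.6,3,0,0,0],[-0.6,3,0,0,0],[-0.6,3,0,0,0],[-0.6,3,0,0,0],[-0.4,2,0,0,0],[-0.4,2,0,0,0],[-0.4,2,0,0,0],[-0.2,1,0,0,0],[-0.2,1,0,0,0],[-0.2,1,0,0,0]],
  ],
)

```text
clock: 16.45
tool_pos: [0.6065, -0.1706, 0.0167]
eef_rot: [-0.091, 0.996, -0.0, -0.0]
contact_force: [-0.2, 0.7, -0.0]
opening: 0.011
```

Request:
drive_tool(
  series=[
    [[-0.2,1,0,0,0],[-0.2,1,0,0,0],[-0.2,1,0,0,0],[-0.2,1,0,0,0],[-0.2,1,0,0,0]],
  ],
)

```text
clock: 16.95
tool_pos: [0.6055, -0.1654, 0.0167]
eef_rot: [-0.091, 0.996, 0.0, 0.0]
contact_force: [-1.0, -0.3, -0.4]
opening: 0.007
```

```bash
python3 st.py
```

```text
t16.95 xyz [ 0.6055 -0.1654  0.0167] u0.5655 v-0.2726 yaw_y100.44 F u-1.1 v-0.1 z-0.4 Mz0.03 op0.007 q [ 0.38  1.02 -0.35  1.67  0.58  0.56  1.44]
```

Request:
drive_tool(
  series=[
    [[-0.2,1,0,0,0],[-0.2,1,0,0,0],[-0.2,1,0,0,0],[0,1,0,0,0],[0,1,0,0,0]],
  ],
)

```text
clock: 17.45
tool_pos: [0.6048, -0.1614, 0.0167]
eef_rot: [-0.091, 0.996, -0.001, -0.0]
contact_force: [-0.4, -1.9, -0.9]
opening: 0.0
```

```bash
python3 st.py
```

```text
t17.45 xyz [ 0.6048 -0.1614  0.0167] u0.5655 v-0.2685 yaw_y100.42 F u-0.8 v-1.8 z-0.9 Mz0.06 op0.000 q [ 0.38  1.01 -0.35  1.68  0.58  0.55  1.43]
```

Request:
drive_tool(
  series=[
    [[0.1,1,0,0,0],[0.1,1,0,0,0],[0.1,1,0,0,0],[0.1,1,0,0,0],[0.1,1,0,0,0]],
  ],
)

```text
clock: 17.95
tool_pos: [0.6042, -0.1578, 0.0167]
eef_rot: [-0.09, 0.996, -0.001, -0.001]
contact_force: [-3.1, -6.2, 1.2]
opening: 0.005
```

```bash
python3 st.py
```

```text
t17.95 xyz [ 0.6042 -0.1578  0.0167] u0.5656 v-0.2648 yaw_y100.37 F u-4.2 v-5.5 z1.2 Mz0.09 op0.005 q [ 0.37  1.01 -0.34  1.68  0.58  0.55  1.42]
```

Request:
drive_tool(
  series=[
    [[-0.4,2,0,0,0],[-0.4,2,0,0,0],[-0.4,2,0,0,0],[-0.4,2,0,0,0],[-0.4,2,0,0,0],[-0.4,2,0,0,0],[-0.4,2,0,0,0],[-0.4,2,0,0,0]],
  ],
)

```text
clock: 18.75
tool_pos: [0.6012, -0.1414, 0.0167]
eef_rot: [-0.09, 0.996, -0.001, -0.001]
contact_force: [-1.7, -6.1, 2.0]
opening: 0.003
```

```bash
python3 st.py
```

```text
t18.75 xyz [ 0.6012 -0.1414  0.0167] u0.5655 v-0.2481 yaw_y100.37 F u-2.8 v-5.6 z2.0 Mz0.09 op0.003 q [ 0.34  1.01 -0.33  1.71  0.58  0.53  1.39]
```

Request:
drive_tool(
  series=[
    [[-0.35,2,0,0,0],[-0.35,2,0,0,0],[-0.35,2,0,0,0],[-0.35,2,0,0,0],[-0.35,2,0,0,0],[-0.35,2,0,0,0],[-0.35,2,0,0,0],[-0.35,2,0,0,0],[-0.35,2,0,0,0],[-0.35,2,0,0,0]],
  ],
)

```text
clock: 19.75
tool_pos: [0.5975, -0.1216, 0.0167]
eef_rot: [-0.09, 0.996, -0.001, -0.001]
contact_force: [-2.0, -5.8, 1.4]
opening: 0.005
```

Run:
```python
from st import st;st()
from plant import cams
import cv2
im=cams.snapshot("top")
cv2.imwrite("pics/j_top.png",cv2.resize(im[160:330,205:445],None,fx=3.3,fy=3.3,interpolation=2))
```

```text
t19.75 xyz [ 0.5975 -0.1216  0.0167] u0.5655 v-0.2280 yaw_y100.36 F u-3.0 v-5.4 z1.4 Mz0.10 op0.005 q [ 0.3   1.   -0.32  1.73  0.58  0.51  1.35]
```

View pics/j_top.png

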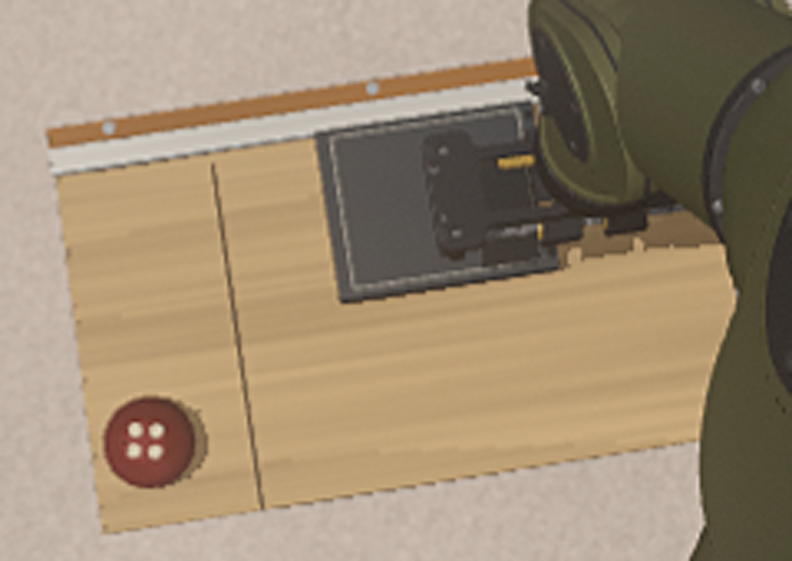

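Still flush; the leading edge runs (316,133)–(342,301), and the stone hasn't moved. Continuing.

Request:
drive_tool(
  series=[
    [[-0.36,2,0,0,0],[-0.36,2,0,0,0],[-0.36,2,0,0,0],[-0.36,2,0,0,0],[-0.36,2,0,0,0],[-0.36,2,0,0,0],[-0.36,2,0,0,0],[-0.36,2,0,0,0],[-0.36,2,0,0,0],[-0.36,2,0,0,0]],
  ],
)

```text
clock: 20.8
tool_pos: [0.5938, -0.1016, 0.0167]
eef_rot: [-0.09, 0.996, -0.001, -0.002]
contact_force: [-2.5, -5.1, 2.3]
opening: 0.006
```

Request:
drive_tool(
  series=[
    [[-0.36,2,0,0,0],[-0.36,2,0,0,0],[-0.36,2,0,0,0],[-0.36,2,0,0,0],[-0.36,2,0,0,0],[-0.36,2,0,0,0],[-0.36,2,0,0,0],[-0.36,2,0,0,0],[-0.36,2,0,0,0],[0,0,0,0,0]],
  ],
)

```text
clock: 21.8
tool_pos: [0.5904, -0.083, 0.0167]
eef_rot: [-0.091, 0.996, -0.001, -0.002]
contact_force: [-1.7, -3.9, 2.4]
opening: 0.005
```

Run:
```python
from st import st;st()
from plant import cams
import cv2
im=cams.snapshot("top")
cv2.imwrite("pics/k_raw.png",im)
cv2.imwrite("pics/k_top.png",cv2.resize(im[190:290,230:350],None,fx=6,fy=6,interpolation=2))
im=cams.snapshot("scene")
cv2.imwrite("pics/k_scene.png",cv2.resize(im[170:330,230:400],None,fx=3.5,fy=3.5,interpolation=2))
```

```text
t21.80 xyz [ 0.5904 -0.083   0.0167] u0.5655 v-0.1888 yaw_y100.39 F u-2.4 v-3.6 z2.4 Mz0.03 op0.005 q [ 0.23  0.99 -0.3   1.77  0.58  0.47  1.29]
```

View pics/k_top.png

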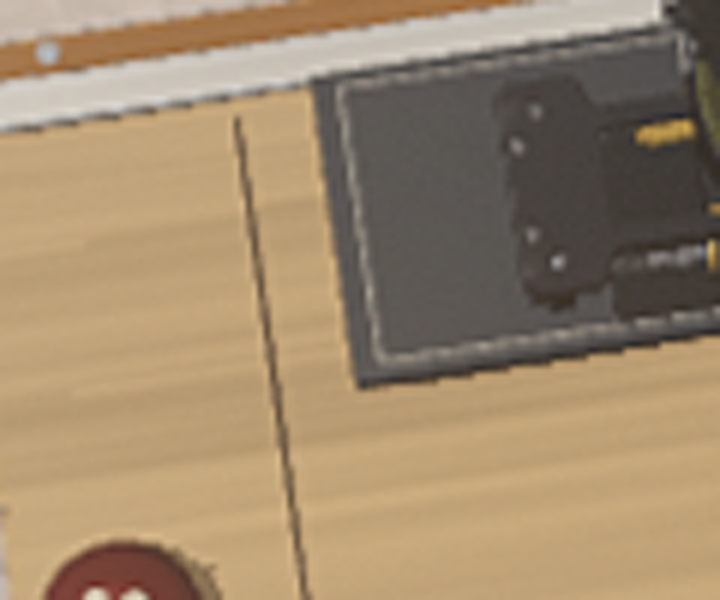

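View pics/k_scene.png

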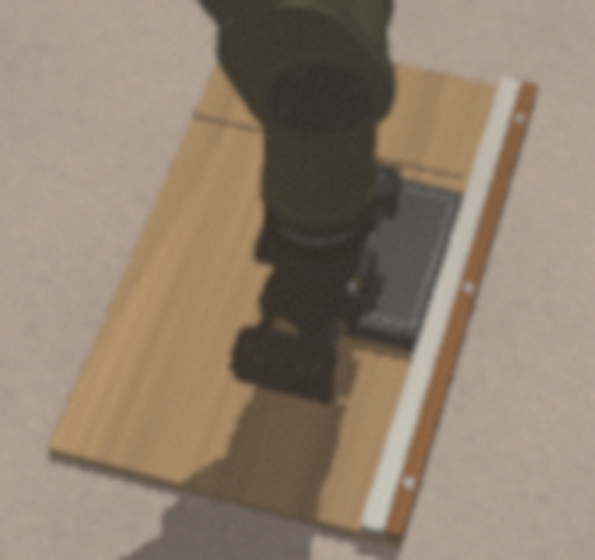

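The tile is flush; its top leading edge runs (315,80)–(358,388) in the crop and the line (237,118)–(305,600), about 28 mm apart. I'll measure this at sub-pixel level.

```bash
cat > edge.py <<'E'
from plant import cams
from h import *
import sys
th=np.radians(10.455);ex=np.array([np.cos(th),np.sin(th)]);ey=np.array([-ex[1],ex[0]])
def prof(g,m,u,v,z):
    P=np.array([list(u*ex+k*ey)+[z] for k in v]);q=w2px(m,P).astype(np.float32)
    return cv2.remap(g,q[:,:1],q[:,1:],cv2.INTER_LINEAR).ravel()
def meas(lead_guess,us=np.arange(.535,.625,.005),ul=np.arange(.42,.51,.005),name="top",im=None,lo=.008):
    im=cams.snapshot(name) if im is None else im
    m=cams.camera_model(name);g=cv2.GaussianBlur(im.mean(2).astype(np.float32),(0,0),.5)
    L=[];E=[]
    for u in ul:
        v=np.arange(-.0137,-.0017,.0002);p=prof(g,m,u,v,.012);w=np.clip(np.percentile(p,80)-p-10,0,None)
        if w.sum()>0:L.append((u,(w*v).sum()/w.sum()))
    for u in us:
        v=np.arange(lead_guess-lo,lead_guess+.008,.0002);p=prof(g,m,u,v,.032)
        # tile darker at lower v : half-level crossing
        a,b=np.median(p[:12]),np.median(p[-12:]);i=np.argmax(p>(a+b)/2);E.append((u,v[i]))
    L=np.array(L);E=np.array(E);fl=np.polyfit(L[:,0],L[:,1],1);
    med=np.median(E[:,1]);k=abs(E[:,1]-med)<.002;fe=np.polyfit(E[k,0],E[k,1],1)
    print("line v@.58 %.4f slope %.4f med %.4f | lead v@.58 %.4f slope %.4f med %.4f"%(np.polyval(fl,.58),fl[0],np.median(L[:,1]),np.polyval(fe,.58),fe[0],med),k.sum(),"gap mm %.2f"%(1e3*(np.polyval(fl,.58)-np.polyval(fe,.58))))
    return im
if __name__=="__main__":
    meas(float(sys.argv[1]))
E
python3 - <<'E'
from edge import *
import cv2
im=cv2.imread("pics/k_raw.png")
meas(-.036,im=im);meas(-.036,im=im,ul=np.arange(.42,.62,.005))
a=cv2.imread("pics/a_top.png");meas(-.036,im=a,ul=np.arange(.42,.62,.005))
m=cams.camera_model("top");T=m["camera_from_world"];print(-T[:3,:3].T@T[:3,3])
E
```

```text
line v@.58 -0.0065 slope 0.0016 med -0.0067 | lead v@.58 -0.0339 slope 0.0020 med -0.0340 18 gap mm 27.45
line v@.58 -0.0065 slope 0.0014 med -0.0066 | lead v@.58 -0.0339 slope 0.0020 med -0.0340 18 gap mm 27.42
line v@.58 -0.0065 slope 0.0014 med -0.0066 | lead v@.58 -0.0436 slope 0.0099 med -0.0440 15 gap mm 37.15
[ 0.38406242 -0.00628449  1.05588132]
```

Request:
drive_tool(
  series=[
    [[-0.35,2,0,0,0],[-0.35,2,0,0,0],[-0.35,2,0,0,0],[-0.35,2,0,0,0],[-0.35,2,0,0,0],[-0.35,2,0,0,0],[-0.35,2,0,0,0],[-0.35,2,0,0,0],[-0.35,2,0,0,0],[-0.35,2,0,0,0]],
  ],
)

```text
clock: 22.9
tool_pos: [0.5868, -0.0636, 0.0166]
eef_rot: [-0.09, 0.996, -0.001, -0.002]
contact_force: [-1.8, -5.5, 3.0]
opening: 0.01
```

Run:
```python
from st import st;st()
from edge import *
meas(-.014,ul=np.arange(.42,.51,.005),lo=.008)
```

```text
t22.90 xyz [ 0.5868 -0.0636  0.0166] u0.5656 v-0.1690 yaw_y100.36 F u-2.7 v-5.1 z3.0 Mz0.00 op0.010 q [ 0.19  0.98 -0.29  1.79  0.58  0.45  1.25]
line v@.58 -0.0065 slope 0.0015 med -0.0067 | lead v@.58 -0.0161 slope 0.0023 med -0.0162 18 gap mm 9.59
```

Run:
```python
from edge import *
import cv2
im=cams.snapshot("top");cv2.imwrite("pics/l_raw.png",im)
m=cams.camera_model("top");g=im.mean(2).astype(np.float32)
v=np.arange(-.024,-.001,.001)
for u in(.55,.58,.61):print(u,list(zip((v*1e3).round().astype(int).tolist(),prof(g,m,u,v,.032).astype(int).tolist())))
im0=cv2.imread("pics/k_raw.png").mean(2).astype(np.float32)
for u in(.55,.58,.61):print(u,list(zip(((v-.02)*1e3).round().astype(int).tolist(),prof(im0,m,u,v-.02,.032).astype(int).tolist())))
cv2.imwrite("pics/l_top.png",cv2.resize(im[190:290,230:350],None,fx=6,fy=6,interpolation=2))
```

```text
0.55 [(-24, 118), (-23, 105), (-22, 96), (-21, 91), (-20, 90), (-19, 90), (-18, 91), (-17, 92), (-16, 95), (-15, 112), (-14, 130), (-13, 147), (-12, 164), (-11, 157), (-10, 149), (-9, 119), (-8, 89), (-7, 114), (-6, 147), (-5, 157), (-4, 158), (-3, 157), (-2, 156)]
0.58 [(-24, 123), (-23, 118), (-22, 108), (-21, 95), (-20, 87), (-19, 88), (-18, 89), (-17, 91), (-16, 96), (-15, 113), (-14, 130), (-13, 147), (-12, 162), (-11, 155), (-10, 147), (-9, 119), (-8, 88), (-7, 113), (-6, 143), (-5, 153), (-4, 156), (-3, 156), (-2, 154)]
0.61 [(-24, 122), (-23, 117), (-22, 106), (-21, 93), (-20, 87), (-19, 88), (-18, 89), (-17, 88), (-16, 92), (-15, 109), (-14, 126), (-13, 148), (-12, 167), (-11, 159), (-10, 151), (-9, 124), (-8, 96), (-7, 118), (-6, 146), (-5, 156), (-4, 160), (-3, 160), (-2, 158)]
0.55 [(-44, 116), (-43, 115), (-42, 99), (-41, 86), (-40, 87), (-39, 88), (-38, 86), (-37, 84), (-36, 98), (-35, 111), (-34, 134), (-33, 158), (-32, 159), (-31, 156), (-30, 155), (-29, 154), (-28, 154), (-27, 154), (-26, 154), (-25, 154), (-24, 153), (-23, 154), (-22, 154)]
0.58 [(-44, 115), (-43, 113), (-42, 96), (-41, 85), (-40, 87), (-39, 87), (-38, 87), (-37, 88), (-36, 100), (-35, 113), (-34, 135), (-33, 159), (-32, 157), (-31, 154), (-30, 153), (-29, 153), (-28, 152), (-27, 152), (-26, 152), (-25, 153), (-24, 153), (-23, 153), (-22, 153)]
0.61 [(-44, 121), (-43, 116), (-42, 95), (-41, 85), (-40, 86), (-39, 87), (-38, 85), (-37, 87), (-36, 99), (-35, 112), (-34, 139), (-33, 163), (-32, 161), (-31, 158), (-30, 157), (-29, 157), (-28, 157), (-27, 156), (-26, 156), (-25, 157), (-24, 157), (-23, 157), (-22, 157)]
```

View pics/l_top.png

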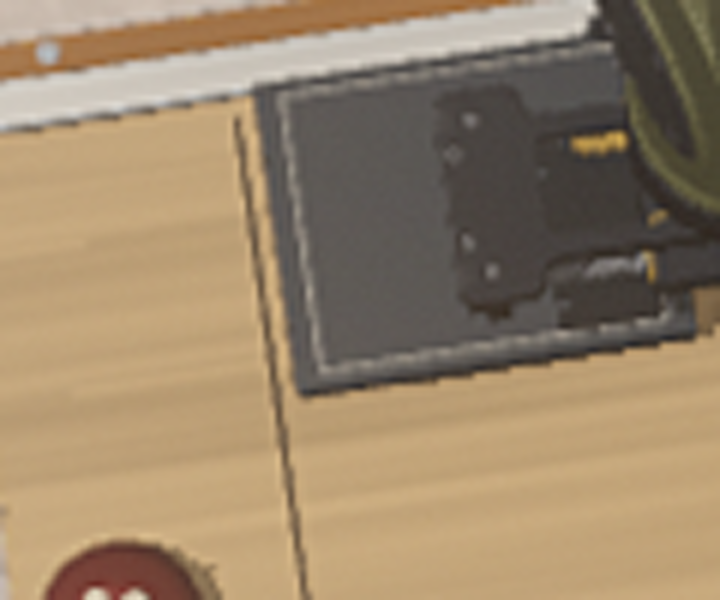

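The edge now sits at v ≈ -14.2 mm and the line at -6.6. The TCP-to-lead offset comes out at 154.8 mm in both pictures, so about 7 mm to go. The crop shows a narrow wood strip (245–290) between tile and line.

Request:
drive_tool(
  series=[
    [[-0.18,1,0,0,0],[-0.18,1,0,0,0],[-0.18,1,0,0,0],[-0.18,1,0,0,0],[-0.09,0.5,0,0,0],[0,0,0,0,0]],
  ],
)

```text
clock: 23.6
tool_pos: [0.5861, -0.0588, 0.0166]
eef_rot: [-0.09, 0.996, -0.001, -0.002]
contact_force: [-2.1, -6.0, 2.2]
opening: 0.005
```

Run:
```python
from st import st;st()
from edge import *
im=cams.snapshot("top");cv2.imwrite("pics/m_raw.png",im)
m=cams.camera_model("top");g=im.mean(2).astype(np.float32)
v=np.arange(-.016,-.001,.001)
for u in(.54,.56,.58,.60,.62):print(u,list(zip((v*1e3).round().astype(int).tolist(),prof(g,m,u,v,.032).astype(int).tolist())))
cv2.imwrite("pics/m_top.png",cv2.resize(im[190:290,230:350],None,fx=6,fy=6,interpolation=2))
```

```text
t23.60 xyz [ 0.5861 -0.0588  0.0166] u0.5657 v-0.1642 yaw_y100.38 F u-3.1 v-5.5 z2.2 Mz0.02 op0.005 q [ 0.18  0.98 -0.29  1.8   0.58  0.45  1.24]
0.54 [(-16, 90), (-15, 91), (-14, 92), (-13, 92), (-12, 94), (-11, 97), (-10, 101), (-9, 106), (-8, 112), (-7, 119), (-6, 132), (-5, 151), (-4, 162), (-3, 159), (-2, 157)]
0.56 [(-16, 90), (-15, 91), (-14, 91), (-13, 92), (-12, 96), (-11, 100), (-10, 102), (-9, 104), (-8, 104), (-7, 111), (-6, 145), (-5, 170), (-4, 167), (-3, 164), (-2, 163)]
0.58 [(-16, 88), (-15, 89), (-14, 91), (-13, 92), (-12, 93), (-11, 96), (-10, 99), (-9, 97), (-8, 94), (-7, 117), (-6, 144), (-5, 153), (-4, 156), (-3, 155), (-2, 154)]
0.6 [(-16, 86), (-15, 88), (-14, 89), (-13, 89), (-12, 91), (-11, 93), (-10, 98), (-9, 104), (-8, 111), (-7, 119), (-6, 134), (-5, 155), (-4, 166), (-3, 163), (-2, 161)]
0.62 [(-16, 89), (-15, 89), (-14, 89), (-13, 91), (-12, 97), (-11, 101), (-10, 104), (-9, 106), (-8, 104), (-7, 110), (-6, 140), (-5, 168), (-4, 165), (-3, 162), (-2, 161)]
```

View pics/m_top.png

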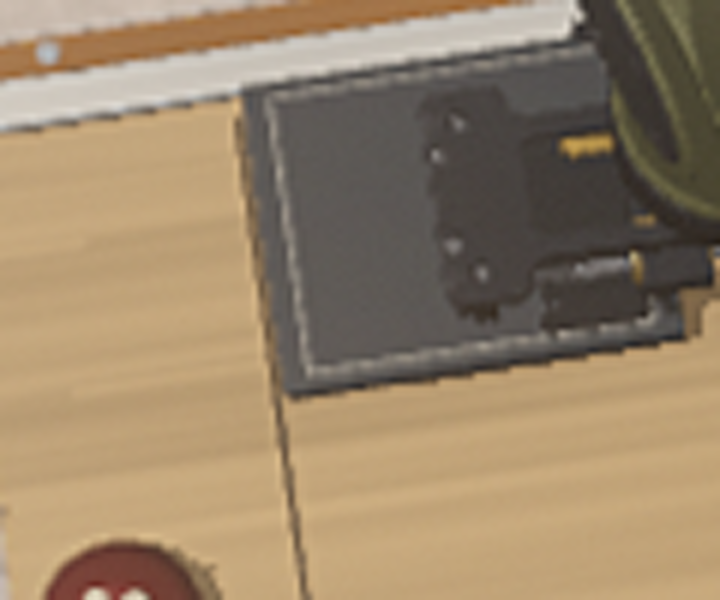

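About 2.8 mm short of line centre. A final small step.

Request:
drive_tool(
  series=[
    [[-0.09,0.5,0,0,0],[-0.09,0.5,0,0,0],[-0.09,0.5,0,0,0],[-0.05,0.3,0,0,0],[0,0,0,0,0]],
  ],
)

```text
clock: 24.15
tool_pos: [0.5857, -0.0571, 0.0166]
eef_rot: [-0.09, 0.996, -0.001, -0.002]
contact_force: [-2.1, -5.3, 2.2]
opening: 0.002
```

```bash
python3 st.py
```

```text
t24.15 xyz [ 0.5857 -0.0571  0.0166] u0.5656 v-0.1625 yaw_y100.37 F u-3.0 v-4.9 z2.2 Mz0.01 op0.002 q [ 0.18  0.98 -0.28  1.8   0.58  0.45  1.24]
```

Request:
drive_tool(
  series=[
    [[0.3,-2,0,0,0],[0.9,-5,0,0,0],[1.8,-10,0,0,0],[3,-15,10,0,0],[3,-15,30,0,0],[0,-20,40,0,0],[0,-40,40,0,0],[-10,-45,20,0,0],[-10,-45,0,0,0],[-10,-45,0,0,0]],
  ],
)

```text
clock: 25.15
tool_pos: [0.5665, -0.2947, 0.1533]
eef_rot: [-0.091, 0.996, -0.0, 0.001]
contact_force: [1.0, -0.2, 0.3]
opening: 0.005
```

Run:
```python
from st import st;st()
from edge import *
im=cams.snapshot("top");cv2.imwrite("pics/n_raw.png",im)
m=cams.camera_model("top");g=im.mean(2).astype(np.float32)
v=np.arange(-.014,-.001,.001)
for u in np.arange(.53,.63,.01):
    vv=np.arange(-.016,0,.0002);p=prof(g,m,u,vv,.032);print(round(u,2),"125-cross %.1f"%(1e3*vv[np.argmax(p>125)]),p[::5].astype(int).tolist())
cv2.imwrite("pics/n_top.png",cv2.resize(im[180:280,225:345],None,fx=6,fy=6,interpolation=2))
im=cams.snapshot("scene");cv2.imwrite("pics/n_scraw.png",im)
cv2.imwrite("pics/n_scene.png",cv2.resize(im[180:280,280:400],None,fx=6,fy=6,interpolation=2))
```

```text
t25.15 xyz [ 0.5665 -0.2947  0.1533] u0.5036 v-0.3926 yaw_y100.43 F u0.9 v-0.4 z0.3 Mz0.02 op0.005 q [ 0.66  0.84 -0.48  1.59  0.49  0.83  1.74]
0.53 125-cross -5.4 [77, 75, 76, 76, 76, 74, 71, 71, 78, 89, 113, 134, 131, 128, 127, 126]
0.54 125-cross -5.2 [90, 75, 74, 75, 75, 74, 71, 68, 77, 95, 113, 130, 139, 135, 133, 132]
0.55 125-cross -6.0 [75, 74, 74, 75, 75, 71, 68, 69, 71, 98, 126, 134, 135, 134, 133, 132]
0.56 125-cross -5.8 [80, 71, 74, 75, 74, 73, 70, 71, 80, 93, 123, 146, 143, 140, 139, 138]
0.57 125-cross -5.4 [87, 73, 72, 74, 74, 73, 72, 70, 79, 97, 114, 133, 141, 139, 137, 136]
0.58 125-cross -5.8 [75, 73, 73, 74, 74, 71, 68, 69, 72, 97, 123, 131, 133, 132, 130, 130]
0.59 125-cross -5.6 [80, 72, 72, 73, 73, 72, 68, 68, 77, 89, 119, 142, 139, 136, 134, 133]
0.6 125-cross -5.2 [88, 73, 71, 72, 73, 73, 72, 71, 80, 96, 113, 132, 142, 139, 137, 137]
0.61 125-cross -6.0 [75, 73, 73, 74, 74, 71, 68, 71, 75, 99, 125, 134, 138, 137, 135, 134]
0.62 125-cross -5.8 [80, 70, 71, 73, 74, 73, 68, 67, 79, 94, 120, 144, 141, 138, 138, 138]
```

View pics/n_top.png

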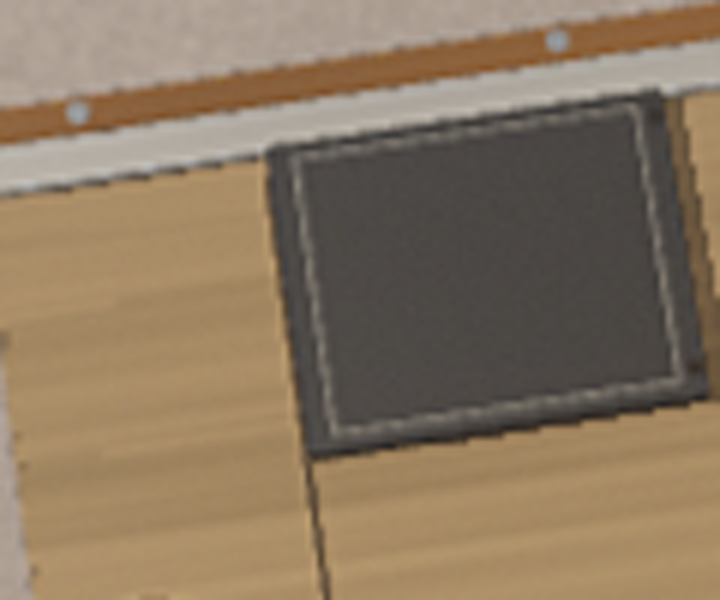

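View pics/n_scene.png

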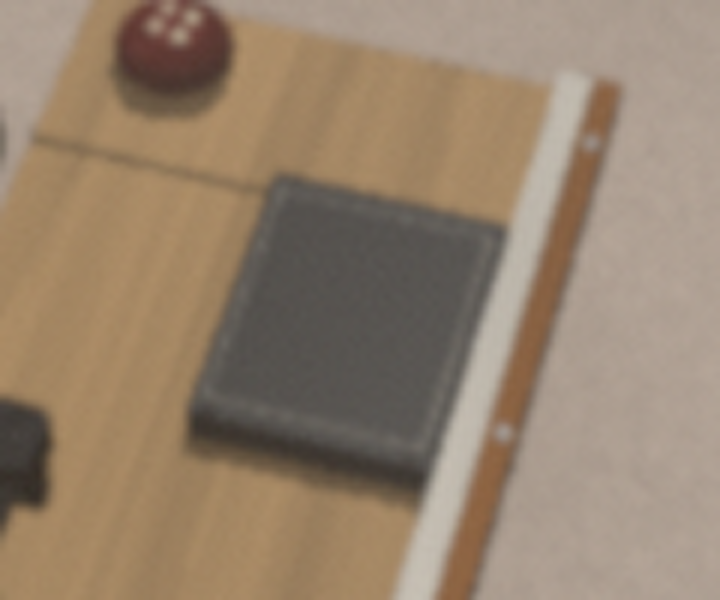

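Both views show the leading edge just on the line and the tile flush along the facing: top view (268,150)–(312,458) with the line continuing at (312,460), scene view with the line meeting the lead corner at (270,185). The line merges with the edge here, so I'll use the pale border as a reference.

Run:
```python
from edge import *
m=cams.camera_model("top")
def border(f,guess,us=np.arange(.545,.612,.001)):
    g=cv2.imread(f).mean(2).astype(np.float32);R=[]
    v=np.arange(guess-.005,guess+.005,.0002)
    P=np.mean([prof(g,m,u,v,.032) for u in us],0)
    w=np.clip(P-np.percentile(P,30)-4,0,None);return (w*v).sum()/w.sum()
def edge(f,guess,us=np.arange(.535,.622,.001)):
    g=cv2.imread(f).mean(2).astype(np.float32)
    v=np.arange(guess-.004,guess+.0045,.0001)
    P=np.mean([prof(g,m,u,v,.032) for u in us],0);h=(P.max()+np.median(P[:15]))/2
    return v[np.argmax(P>h)]
for f,tcp in(("k",-.1888),("l",-.1690),("m",-.1642),("n",-.1625)):
    F=f"pics/{f}_raw.png";b=tcp+.1548-.008
    for _ in range(3): b=border(F,b)
    e=edge(F,tcp+.1548)
    print(f,"border %.4f edge %.4f  b-tcp %.4f e-b %.4f"%(b,e,b-tcp,e-b))
# line, averaged, from a and n
for f in("a_top","n_raw"):
    g=cv2.imread(f"pics/{f}.png").mean(2).astype(np.float32);v=np.arange(-.0137,.0005,.0001)
    for us in (np.arange(.46,.512,.001),np.arange(.54,.62,.001)):
        P=np.mean([prof(g,m,u,v,.012) for u in us],0);w=np.clip(np.percentile(P,70)-P-8,0,None);print(f,"line %.4f"%((w*v).sum()/w.sum()))
# scene camera
ms=cams.camera_model("scene");g=cv2.imread("pics/n_scraw.png").mean(2).astype(np.float32)
v=np.arange(-.02,.006,.001)
for us,z in((np.arange(.42,.5,.002),.012),(np.arange(.55,.615,.002),.032)):
    print(z,list(zip((v*1e3).round().astype(int).tolist(),np.mean([prof(g,ms,u,v,z) for u in us],0).astype(int).tolist())))
```

```text
k border -0.0444 edge -0.0344  b-tcp 0.1444 e-b 0.0100
l border -0.0241 edge -0.0141  b-tcp 0.1449 e-b 0.0100
m border -0.0199 edge -0.0065  b-tcp 0.1443 e-b 0.0134
n border -0.0182 edge -0.0065  b-tcp 0.1443 e-b 0.0117
a_top line -0.0066
a_top line -0.0065
n_raw line -0.0066
n_raw line -0.0096
0.012 [(-20, 134), (-19, 134), (-18, 133), (-17, 133), (-16, 132), (-15, 130), (-14, 128), (-13, 125), (-12, 122), (-11, 119), (-10, 117), (-9, 116), (-8, 116), (-7, 118), (-6, 121), (-5, 124), (-4, 126), (-3, 129), (-2, 131), (-1, 132), (0, 133), (1, 134), (2, 134), (3, 134), (4, 134), (5, 134)]
0.032 [(-20, 91), (-19, 91), (-18, 91), (-17, 90), (-16, 91), (-15, 92), (-14, 94), (-13, 98), (-12, 102), (-11, 108), (-10, 113), (-9, 118), (-8, 123), (-7, 126), (-6, 128), (-5, 130), (-4, 131), (-3, 132), (-2, 132), (-1, 133), (0, 133), (1, 133), (2, 132), (3, 132), (4, 132), (5, 132)]
```

Both cameras agree: the edge is 1.6 mm short of the line's centre (0.6 mm short of its near side). I'll go back for a nudge of about 1.1 mm.

Request:
drive_tool(
  series=[
    [[5,41,0,0,0],[5,41,0,0,0],[5,41,0,0,0],[5,41,-20,0,0],[5.5,41.7,-30,0,0],[0,0,-40,0,0],[0,0,-25,0,0],[0,0,-14,0,0],[0,0,-7,0,0],[0,0,0,0,0]],
  ],
)

```text
clock: 26.25
tool_pos: [0.5917, -0.0882, 0.0167]
eef_rot: [-0.091, 0.996, 0.0, -0.0]
contact_force: [0.4, -0.1, -0.5]
opening: 0.007
```

```bash
python3 st.py
```

```text
t26.25 xyz [ 0.5917 -0.0882  0.0167] u0.5659 v-0.1941 yaw_y100.41 F u0.4 v-0.2 z-0.5 Mz-0.01 op0.007 q [ 0.25  0.99 -0.31  1.77  0.59  0.48  1.28]
```

Request:
drive_tool(
  series=[
    [[-0.9,5,0,0,0],[-0.9,5,0,0,0],[-0.9,5,0,0,0],[-0.9,5,0,0,0],[-0.5,3,0,0,0],[-0.36,2,0,0,0],[-0.36,2,0,0,0],[-0.18,1,0,0,0],[-0.18,1,0,0,0],[0,0,0,0,0]],
  ],
)

```text
clock: 27.25
tool_pos: [0.5864, -0.059, 0.0169]
eef_rot: [-0.091, 0.996, 0.0, -0.0]
contact_force: [-0.6, -0.3, 0.3]
opening: 0.005
```

```bash
python3 st.py
```

```text
t27.25 xyz [ 0.5864 -0.059   0.0169] u0.5660 v-0.1644 yaw_y100.44 F u-0.7 v-0.2 z0.3 Mz-0.03 op0.005 q [ 0.19  0.98 -0.3   1.8   0.59  0.45  1.23]
```

Request:
drive_tool(
  series=[
    [[-0.1,0.5,0,0,0],[-0.1,0.5,0,0,0],[-0.1,0.5,0,0,0],[0,0.5,0,0,0],[0.2,0.5,0,0,0]],
  ],
)

```text
clock: 27.75
tool_pos: [0.5862, -0.0571, 0.0169]
eef_rot: [-0.091, 0.996, -0.0, -0.0]
contact_force: [0.4, -1.1, 0.6]
opening: 0.005
```

```bash
python3 st.py
```

```text
t27.75 xyz [ 0.5862 -0.0571  0.0169] u0.5661 v-0.1625 yaw_y100.42 F u0.2 v-1.2 z0.6 Mz0.03 op0.005 q [ 0.19  0.98 -0.29  1.8   0.59  0.45  1.23]
```

Contact. Small steps with a bias toward the rail.

Request:
drive_tool(
  series=[
    [[0.2,0.5,0,0,0],[0.2,0.5,0,0,0],[0.2,0.5,0,0,0]],
  ],
)

```text
clock: 28.05
tool_pos: [0.5861, -0.057, 0.0169]
eef_rot: [-0.09, 0.996, -0.001, -0.001]
contact_force: [-2.2, -5.4, 2.2]
opening: 0.002
```

Request:
drive_tool(
  series=[
    [[0.1,0.5,0,0,0],[0,0.4,0,0,0]],
  ],
)

```text
clock: 28.25
tool_pos: [0.5861, -0.0568, 0.0169]
eef_rot: [-0.09, 0.996, -0.002, -0.001]
contact_force: [-2.2, -5.1, 3.2]
opening: 0.007
```

```bash
python3 st.py
```

```text
t28.25 xyz [ 0.5861 -0.0568  0.0169] u0.5660 v-0.1622 yaw_y100.35 F u-3.1 v-4.6 z3.2 Mz0.04 op0.007 q [ 0.18  0.98 -0.29  1.8   0.59  0.45  1.23]
```

Request:
drive_tool(
  series=[
    [[-0.08,0.4,0,0,0],[-0.06,0.3,0,0,0],[0,0,0,0,0]],
  ],
)

```text
clock: 28.55
tool_pos: [0.5859, -0.0559, 0.0169]
eef_rot: [-0.09, 0.996, -0.002, -0.001]
contact_force: [-2.6, -6.1, 1.8]
opening: 0.006
```

```bash
python3 st.py
```

```text
t28.55 xyz [ 0.5859 -0.0559  0.0169] u0.5661 v-0.1613 yaw_y100.35 F u-3.7 v-5.6 z1.8 Mz0.06 op0.006 q [ 0.18  0.98 -0.29  1.8   0.59  0.45  1.22]
```

Target reached. Now I withdraw and check.

Request:
drive_tool(
  series=[
    [[0.3,-2,0,0,0],[0.9,-5,0,0,0],[1.8,-10,0,0,0],[3,-15,10,0,0],[3,-15,30,0,0],[0,-20,40,0,0],[0,-40,40,0,0],[-10,-45,20,0,0],[-10,-45,0,0,0],[-10,-45,0,0,0]],
  ],
)

```text
clock: 29.55
tool_pos: [0.5662, -0.293, 0.1535]
eef_rot: [-0.091, 0.996, -0.0, 0.001]
contact_force: [0.5, -0.8, 0.1]
opening: 0.007
```

Run:
```python
from st import st;st()
from edge import *
im=cams.snapshot("top");cv2.imwrite("pics/p_raw.png",im)
sc=cams.snapshot("scene");cv2.imwrite("pics/p_scraw.png",sc)
m=cams.camera_model("top");ms=cams.camera_model("scene")
def border(f,guess,us=np.arange(.545,.612,.001)):
    g=cv2.imread(f).mean(2).astype(np.float32)
    for _ in range(4):
        v=np.arange(guess-.005,guess+.005,.0002)
        P=np.mean([prof(g,m,u,v,.032) for u in us],0);w=np.clip(P-np.percentile(P,30)-4,0,None);guess=(w*v).sum()/w.sum()
    return guess
print([round(border("pics/p_raw.png",-.017,us),4) for us in(np.arange(.545,.612,.001),np.arange(.545,.565,.001),np.arange(.592,.612,.001))])
v=np.arange(-.02,.006,.0002)
for f in("n","p"):
    g=cv2.imread(f"pics/{f}_scraw.png").mean(2).astype(np.float32)
    P=np.mean([prof(g,ms,u,v,.032) for u in np.arange(.55,.615,.002)],0);print(f,"scene edge %.4f"%v[np.argmax(P>112)])
# flushness: tile near edge u at z=.032 at two v's
g=im.mean(2).astype(np.float32)
for vc in(-.13,-.08,-.03):
    uu=np.arange(.51,.54,.0002);Q=[]
    for vv in np.arange(vc-.012,vc+.012,.002):
        P=np.array([list(u*ex+vv*ey)+[.032] for u in uu]);q=w2px(m,P).astype(np.float32);Q.append(cv2.remap(g,q[:,:1],q[:,1:],1).ravel())
    Q=np.mean(Q,0);h=(Q.max()+Q.min())/2;print("near edge v",vc,"u %.4f"%uu[np.argmax(Q<h)])
# bystanders moved?
for t in["stone","brush_jar","turtle_stone"]:
  for d in cams.mark_of("scene",t)[:1]:print(t,d["at"])
cv2.imwrite("pics/p_top.png",cv2.resize(im[180:280,225:345],None,fx=6,fy=6,interpolation=2))
cv2.imwrite("pics/p_scene.png",sc)
```

```text
t29.55 xyz [ 0.5662 -0.293   0.1535] u0.5036 v-0.3908 yaw_y100.43 F u0.4 v-0.9 z0.1 Mz0.00 op0.007 q [ 0.67  0.84 -0.49  1.6   0.5   0.83  1.73]
[np.float64(-0.017), np.float64(-0.017), np.float64(-0.0169)]
n scene edge -0.0102
p scene edge -0.0092
near edge v -0.13 u 0.5226
near edge v -0.08 u 0.5224
near edge v -0.03 u 0.5228
stone [310.9, 192.0]
brush_jar [172.4, 339.5]
turtle_stone [331.1, 126.4]
```

View pics/p_top.png

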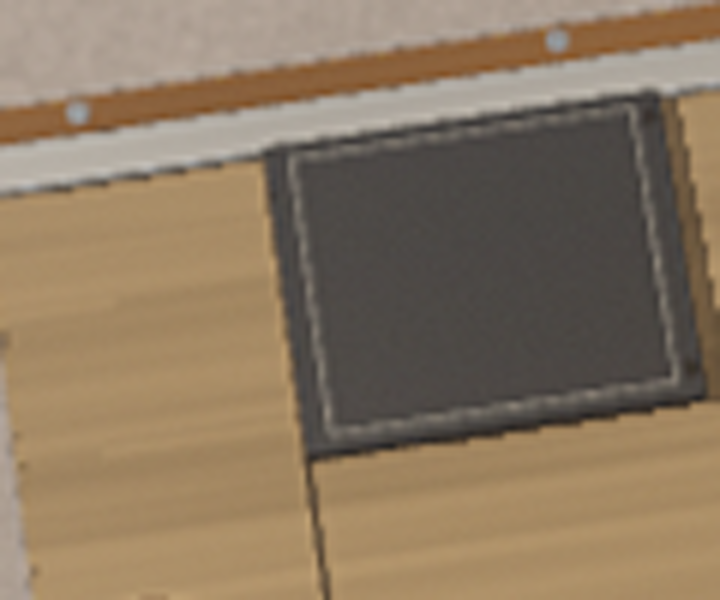

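View pics/p_scene.png

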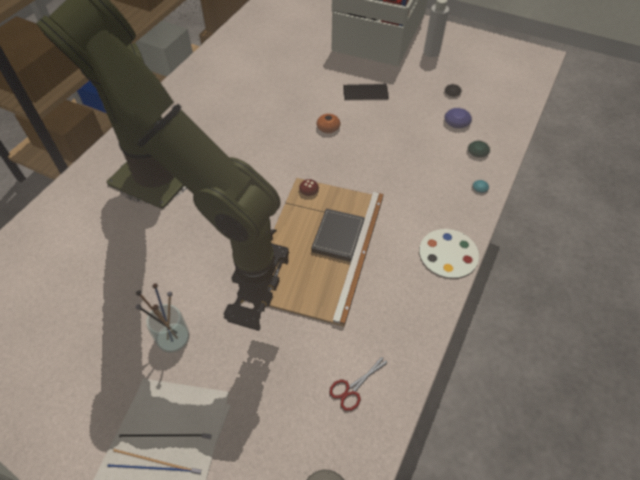

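The tile is flush, its near edge at the same u to within 0.4 mm along its length. The lead edge sits on the line, 0.4 mm (top) to 0.6 mm (scene) short of its centre. The stones and jar are where they were, and the arm is clear.

```bash
python3 -c "
from plant import r
print(r.finish_job())"
```

```text
the job is handed in; nothing more can be done
None
```

The slate tile is flush along the rail with its leading edge on the scribed line, and the job is handed in at about 30 s on the robot's clock.

**What I did:** I pushed the tile slowly to the rail with two open fingers and seated it at about 11 N at the tool, of which I estimate 7 N reached the rail. I then slid it left from its trailing edge with the fingers closed, keeping about 3 N towards the rail. After backing off to look, it was 1.6 mm short of the line's centre, so I nudged it about 1.2 mm further and withdrew.

**Last checks:**
- **Line:** the leading edge is 0.4 mm (top camera) or 0.6 mm (scene camera) short of the line's centre, so it lies within the 2 mm line and has not overrun it.
- **Flush:** the tile's near edge varies by 0.4 mm along its length, so the tile is parallel to the rail. The picture shows no gap at the facing.
- **Surroundings:** both stones and the jar look unmoved in the pictures, and the arm was touching nothing.

**What disagreed:**
- **Line position:** my first hand-picked reading was about 1 mm off, and I replaced it with a finer measurement.
- **Leading edge:** close to the line it could not be read directly in the top view, so that figure comes from the tile's pale border.
- **Bystander markers:** the network's first jar position was plainly wrong. Its stone markers shifted by about 3 pixels between looks, which I took as noise.

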